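# Hang the amber honey tag on the display rail and slide it to the mark

## Robot

A 6-joint arm with a two-finger parallel gripper is mounted at the origin on the work surface. World frame = base frame: x ahead of the robot, y to its left, z up, the work surface at z = 0. Lengths are in mm, angles in rad, forces in N, time in s.
With the tool pointing down it reaches from about 425 to 950 mm from the base axis. Payload 14.7 kg.
Tool frame: the origin (TCP) lies on the centre line of the jaws, within the pads' length; the fingertips stand 19 mm ahead of it and the grasp point (between the pads) is the TCP; z points along the fingers, y is the line along which they close (so a half turn about z gives the same grasp; the last joint's range is limited). The gripper opens to 85 mm and grips with 20 to 120 N. Pads are 22 mm wide; open, the fingers measure 114 mm over their backs; the gripper's body (76 mm by 85 mm) begins 54 mm behind the grasp point. The pads swing forward as they close: fully open they stand 13 mm farther back than shut.
Start: joints at [1.208, 0.48, 1.596, -0, 1.065, -0.047], TCP at [201.851, 617.858, 250.297] pointing down, gripper open.
Joint ranges: [-2.75, 2.75], [-0.82, 2.05], [0.23, 2.67], [-1.56, 4.7], [0.09, 2.69], [-2.92, 2.92]. Speed limits (rad/s): [1.89, 1.89, 2.39, 3.01, 3.01, 3.01].

## Interface

Orientations are given as a unit quaternion [w, x, y, z].
In Python, from rig import sense, imaging, workorder, nets gives the robot as it stands.
- The arm moves only by the shell command python3 -m creep 'ROWS' [OPENING] [FORCE]. ROWS is text: rows parted by semicolons, each of 4 numbers parted by spaces: the shift along the world's x, y, z in mm, then the turn about the world's z in rad. A call has 1 to 5 rows; each row is the pose to reach, as a shift and turn from the pose commanded when the call began; what a row does not reach only later rows make up. A row lasts 1/10 s, in which the tool goes at most 50 mm and 8.59 degrees, less where a joint would pass 70% of its speed; a pose out of reach is approached as far as the arm can. A call with a gripper value outside its range is refused whole. OPENING is the gripper command: -1 is fully open, 1 is shut, values between are in proportion, set as the call begins (- or left out, the last holds). The fingers move at their own pace and stop on an object; FORCE is the grip in N (left out, the last holds). Time passes only in rows, so rows that repeat a pose let the fingers close. It gives the time, the measured TCP pose, the force, the opening and the grip force at its end, in the units of the state.
- sense(): the state, without advancing time (a new reading comes with each control period).
- imaging.read_camera(name): name is "scene" or "top"; returns a dict with "image" (384x512x3 uint8, red, green, blue), "mtx" (3x3 intrinsics, pixels), "eye" and "rotation" of the camera in the world. Camera axes: x right, y up, looking along -z (the intrinsics and any distortion apply to the point x, -y, -z); pixel columns grow to the right and rows downward; lengths in mm; the calibration is good to about 2 mm. A picture is of the moment at which its call begins. There is no depth.
- workorder.close_job(): hands the job in; it is judged then, once.
Trained networks look in a picture, given as the dict that the camera call returned (one of the last four; its "shot" number tells which), for a name from the list of things; names that differ only in an ending like _2 or _b are one class to them, and where a whole thing is asked for, a point or a joint stands for the part that bears it (a point fixed in the world has none). Each returns a list of dicts, best first, with "score" (0 to 1); they miss things now and then, are a little off and sometimes report something else, mostly with a low value. They report only what shows in the picture. A call takes as long as a camera call. They do not tell look-alikes from the thing itself.
- nets.boxes_of(query, picture): "position" ([x, y, z] in mm, in world coordinates, good to about 4 mm: the middle of the surface that is visible of it).
The state is a dict: "time": time; "qpos": joint angles; "qvel": joint speeds; "tau": joint torques, N m; "position": TCP position; "ee_rot": TCP orientation; "contact_force": force on the tool from outside, world axes, zero at the start; "torque": the same for the moment, N m; "opening": finger opening in mm; "grasp_force": force on a finger pad.
Only numpy, scipy, OpenCV 4.12 (cv2) and the standard library are available. Lean on these libraries where they do the work, as an engineer would, in place of code of your own. Each camera call takes 0.05 s, during which the arm holds its last target. There are 200 camera calls.

## Task

Take the amber honey tag off the small parking stand and hook it over the long display rail on the green stretch at its left end. Then slide it along the rail, without lifting it off again, until it is centred on the yellow mark, and leave it hanging there straight and still. Leave the white tag where it is parked.

Things in the scene. Friction and masses are not known exactly. Their poses are not given: they have to be found in the camera images.
- amber_tag: Amber tag, an upside-down U seen along y, 96 to 156 g. Origin: underside of the hook's crown, which rests on a bar; z up, bar along y. Legs 36 mm apart inside: at +x a 64 mm wide honeycomb panel to 65 mm below the origin, at -x a steel lip, 41 mm. Grip tab above: 12 mm thick (x), 30 wide (y), 5 to 52 mm over the origin. Hangs upright on the parking bar (14 mm thick, axis 120 mm up).
- white_tag: Bystander: the same tag in white, with the same frame and sizes, hanging on the same parking bar beside the amber one, 100 to 130 mm away centre to centre. Amber and white may be either way round.
- rail: Fixed display rail: steel bar 14 mm thick along its y axis, on a base 80 x 480 mm. Origin: middle of the base's underside, on the table. Bar's top 157 mm above it, where a hung tag's origin comes to rest. End posts at y = -225 and +225 mm rise 10 mm above the bar's axis at 150. Bar and base are green from y = +95 to +205 mm (left end seen from the robot), else bare. +x faces away from the robot.
- mark: The mark: a yellow band 14 mm wide round the display rail's bar, with a yellow stripe across the base below. Only paint: it stops nothing. Origin: on the table straight below the band's middle; its y axis lies along the rail. It is on the bare part, at y = -150 to 0 mm in the rail's frame.
Not all that is in view belongs to the job. What is shaped like the amber_tag but blue or turquoise is not meant.

How it is judged (in metres and radians):
On the way:
1. the amber tag is hooked over the rail, its crown down on the bar (within 7 mm), its middle on the green stretch (z of amber_tag in the frame of rail between 0.15 and 0.164 m and x of amber_tag in the frame of rail between -0.012 and 0.012 m and y of amber_tag in the frame of rail above 0.09 m), for 0.2 s.
At the end, for the whole second after the job is handed in: The amber tag hangs on the display rail with its crown down on the bar (within 5 mm), its middle within 15 mm of the middle of the yellow mark along the rail, upright and in line with the rail within 10 degrees, released and at rest; the white tag is within 30 mm of where it was (z of amber_tag in the frame of rail between 0.15 and 0.162 m and x of amber_tag in the frame of rail between -0.012 and 0.012 m and y of amber_tag in the frame of mark between -0.015 and 0.015 m and angle between amber_tag's own z axis and vertical below 0.18 rad and angle between the y axis of amber_tag and the y axis of rail, either way round below 0.18 rad and linear speed of amber_tag below 0.02 m/s and angular speed of amber_tag below 0.2 rad/s and distance of white_tag from where it was at the start of the episode below 0.03 m); the robot touches nothing.
It fails at once if the amber tag's hook is astride the rail, to the right of the green stretch, but lifted more than 15 mm off the bar (put on or taken off there instead of slid) (x of amber_tag in the frame of rail between -0.015 and 0.015 m and y of amber_tag in the frame of rail between -0.21 and 0.075 m and z of amber_tag in the frame of rail between 0.172 and 0.195 m).
It fails at once if the white tag is moved more than 30 mm (distance of white_tag from where it was at the start of the episode above 0.03 m).
It also fails if it takes over 42 s, if anything falls off the work surface, if the arm or the gripper's body presses on something with over 40 N, if the wrist force passes 120 N, or if a joint passes its speed limit or range.

## Working session

There is one attempt and no reset: what is moved stays moved. The work goes in short steps, Python scripts to look and compute and a shell command to move; the robot and the scene stay as the last step left them, time stands still between calls to the robot, and variables do not carry over. Pictures are saved under pics/ and viewed, at most 11 in all, crops included, and the job is handed in when it is done.

```bash
mkdir -p pics
python3 - <<'E'
from rig import sense, imaging, nets
import cv2
s=sense();print(s['time'],s['position'],s['ee_rot'],s['opening'])
for n in("scene","top"):
    p=imaging.read_camera(n);cv2.imwrite(f'pics/{n}0.png',cv2.cvtColor(p['image'],cv2.COLOR_RGB2BGR))
    print(n,p['eye'].round() if hasattr(p['eye'],'round') else p['eye'])
    for q in("amber_tag","white_tag","rail","mark"):
        for d in nets.boxes_of(q,p)[:4]:print(q,round(d['score'],2),[round(v) for v in d['position']])
E
```

```text
0.0 [201.72372301 617.48879638 249.64157276] [-1.36677453e-04  1.57261343e-01  9.87556826e-01 -6.06336466e-04] 85.62430339395662
scene [ 967. -131.  716.]
amber_tag 0.92 [349, 520, 28]
amber_tag 0.9 [590, 379, 32]
amber_tag 0.77 [283, 303, 27]
amber_tag 0.56 [454, 308, 116]
white_tag 0.77 [461, 190, 117]
mark 0.71 [600, -222, 14]
top [ 302.  135. 1041.]
amber_tag 0.96 [282, 295, 28]
amber_tag 0.93 [331, 527, 30]
amber_tag 0.67 [581, 387, 29]
amber_tag 0.54 [426, 307, 123]
white_tag 0.59 [438, 190, 123]
rail 0.58 [616, -108, 12]
mark 0.59 [596, -222, 12]
```

View pics/scene0.png

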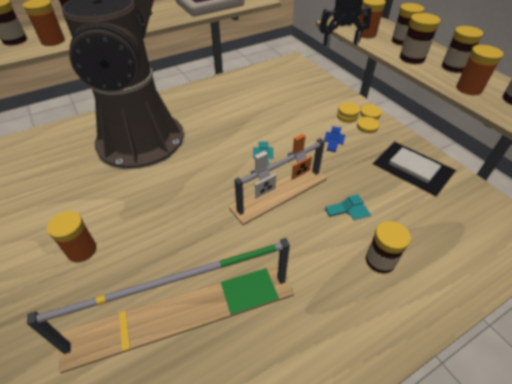

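View pics/top0.png

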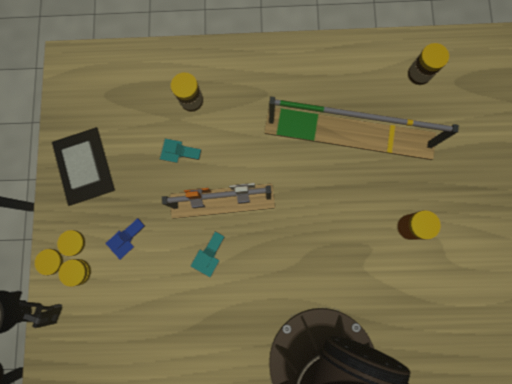

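The scene picture shows the amber tag at about (300,160) and the white one at (263,180) on the parking stand. The rail runs from (40,318) to (285,245), with green at its right end in this view and the yellow band at (101,300). In the top picture amber is at (197,192), white at (242,188), and the band at (410,122).

```bash
cat > h.py <<'E'
import numpy as np,cv2
from rig import sense,imaging,nets
def shot(n):return imaging.read_camera(n)
def ray(p,uv):
    d=p.get('dist',p.get('distortion'))
    d=np.zeros(5) if d is None else np.array(d,float)
    x,y=cv2.undistortPoints(np.array([[uv]],float),np.array(p['mtx'],float),d)[0,0]
    return np.array(p['eye'],float),np.array(p['rotation'],float)@np.array([x,-y,-1])
def onz(p,uv,z):
    e,d=ray(p,uv);return e+d*(z-e[2])/d[2]
def tri(pa,a,pb,b):
    e,d=ray(pa,a);f,g=ray(pb,b)
    t=np.linalg.lstsq(np.c_[d,-g],f-e,rcond=None)[0]
    return (e+d*t[0]+f+g*t[1])/2,np.linalg.norm(e+d*t[0]-f-g*t[1])
def proj(p,X):
    c=np.array(p['rotation']).T@(np.array(X,float)-p['eye']);v=np.array(p['mtx'])@[c[0],-c[1],-c[2]];return v[:2]/v[2]
def blobs(p,lo,hi,mn=8):
    h=cv2.cvtColor(p['image'],cv2.COLOR_RGB2HSV);m=cv2.inRange(h,lo,hi)
    n,l,s,c=cv2.connectedComponentsWithStats(m)
    return [(c[i].round(1),s[i].tolist()) for i in range(1,n) if s[i][4]>=mn]
E
python3 - <<'E'
from h import *
P={n:shot(n) for n in("scene","top")}
print({k:v for k,v in P['top'].items() if k not in('image','rotation','eye')})
for n,p in P.items():
    print(n,'yellow',[b for b in blobs(p,(22,150,110),(32,255,255))])
    print(n,'green',[b for b in blobs(p,(50,120,40),(75,255,255))])
    print(n,'amber',[b for b in blobs(p,(5,170,100),(14,255,255))])
I=lambda n,x,y,w,h,k:cv2.resize(cv2.cvtColor(P[n]['image'],cv2.COLOR_RGB2BGR)[y:y+h,x:x+w],None,fx=k,fy=k,interpolation=2)
a=I('scene',225,130,114,95,7);b=I('top',155,170,130,60,6)
cv2.imwrite('pics/a.png',np.vstack([cv2.resize(a[:,:],(400,333)),cv2.resize(b,(400,185))]))
c=I('top',260,85,200,80,4);d=I('scene',25,230,270,140,3)[:, :800]
cv2.imwrite('pics/b.png',np.vstack([cv2.resize(c,(600,240)),cv2.resize(d,(600,311))]))
E
```

```text
{'mtx': array([[372.97115918,   0.        , 255.96575441],
       [  0.        , 372.97115918, 189.42109582],
       [  0.        ,   0.        ,   1.        ]]), 'shot': 4}
scene yellow [(array([3.5, 2.3]), [0, 0, 10, 7, 50]), (array([36.1,  3.8]), [24, 0, 26, 9, 187]), (array([374.5,   2.3]), [363, 0, 23, 7, 118]), (array([419.9,  14.7]), [401, 4, 39, 22, 440]), (array([468.7,  31.8]), [456, 26, 26, 12, 226]), (array([487.1,  51.7]), [473, 45, 30, 14, 300]), (array([348.3, 111.5]), [338, 103, 22, 19, 304]), (array([369.1, 118.3]), [358, 105, 23, 27, 443]), (array([ 64. , 224.5]), [48, 212, 34, 26, 656]), (array([392.6, 235.4]), [376, 222, 34, 28, 729]), (array([100.2, 299.4]), [97, 296, 8, 8, 51]), (array([123.8, 330.9]), [120, 312, 9, 38, 207])]
scene green [(array([247.2, 255.6]), [221, 246, 54, 20, 269]), (array([248.7, 290.8]), [222, 270, 56, 44, 1537])]
scene amber [(array([299.3, 139.3]), [295, 135, 9, 12, 58]), (array([301.7, 162.9]), [294, 158, 17, 13, 47]), (array([293.4, 174.9]), [293, 172, 3, 6, 8])]
top yellow [(array([435.2,  55. ]), [422, 43, 27, 25, 540]), (array([183.5,  84.5]), [170, 72, 28, 26, 530]), (array([409.8, 121.7]), [407, 119, 6, 6, 29]), (array([390.7, 138.5]), [387, 125, 9, 28, 163]), (array([425.6, 224.3]), [411, 210, 30, 30, 676]), (array([ 69.4, 242.6]), [57, 230, 26, 26, 530]), (array([ 59.5, 267.3]), [35, 249, 50, 38, 1090])]
top green [(array([301.4, 105.6]), [280, 101, 43, 10, 191]), (array([297. , 124.1]), [277, 109, 41, 31, 979])]
top amber [(array([205. , 188.7]), [202, 188, 6, 2, 9]), (array([189.9, 192.7]), [184, 190, 14, 7, 46])]
```

View pics/a.png

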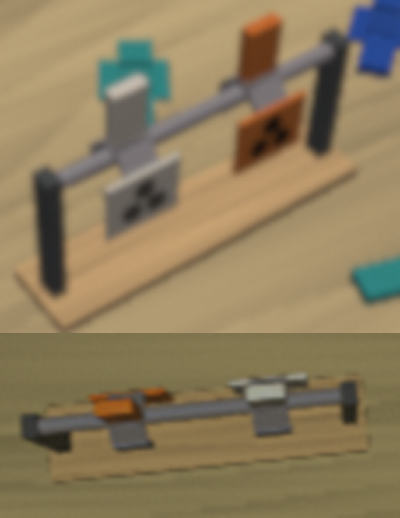

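View pics/b.png

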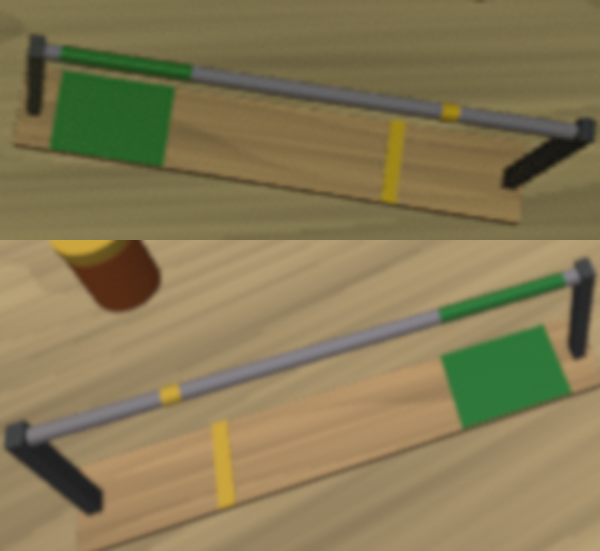

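The crops show amber hanging upright: tab top at scene (301,136) and top (192,194). The panel is on the far side (+x). The parking bar runs top (167,200)→(266,190). Next I fit the rail and tag poses.

Run:
```python
from h import *
from scipy.optimize import least_squares
P={n:shot(n) for n in("scene","top")};s,t=P['scene'],P['top']
R=lambda a:np.array([[np.cos(a),-np.sin(a)],[np.sin(a),np.cos(a)]])
obs=[('scene',(247.2,255.6),'g',150),('top',(301.4,105.6),'g',150),('scene',(100.2,299.4),'m',150),('top',(409.8,121.7),'m',150),
('scene',(248.7,290.8),'g',None),('top',(297,124.1),'g',None),('scene',(123.8,330.9),'m',None),('top',(390.7,138.5),'m',None)]
def f(v):
    r=[]
    for n,uv,k,z in obs:
        xy=R(v[2])@[0,150 if k=='g' else v[3]]+v[:2]
        w=1 if z else .3
        r+=list(w*(proj(P[n],[*xy,z or v[4]])-uv))
    return np.array(r)
q=least_squares(f,[600,-100,0,-80,12],loss='soft_l1');v=q.x
print('rail',v.round(3));print(f(v).reshape(-1,2).round(1).tolist())
print('green',(R(v[2])@[0,150]+v[:2]).round(1),'mark',(R(v[2])@[0,v[3]]+v[:2]).round(1))
for n,uv in(('scene',(100.2,299.4)),('top',(409.8,121.7)),('scene',(247.2,255.6)),('top',(301.4,105.6))):print(onz(P[n],uv,150).round(1))
print('parkbar');
for n,a,b in(('top',(167.3,199.8),(266.5,190.1)),('scene',(317.6,145.7),(242.7,181.9))):
    A,B=onz(P[n],a,120),onz(P[n],b,120);print(A.round(),B.round(),-np.arctan2((A-B)[0],(A-B)[1]))
print('tab',onz(s,(301.4,135.7),179).round(1),onz(t,(193,192.5),179).round(1))
```

```text
Traceback (most recent call last):
  File "h.py", line 16, in proj
    c=np.array(p['rotation']).T@(np.array(X,float)-p['eye']);v=np.array(p['mtx'])@[c[0],-c[1],-c[2]];return v[:2]/v[2]
      ~~~~~~~~~~~~~~~~~~~~~~~~~^^~~~~~~~~~~~~~~~~~~~~~~~~~~~
ValueError: matmul: Input operand 1 has a mismatch in its core dimension 0, with gufunc signature (n?,k),(k,m?)->(n?,m?) (size 3 is different from 4)
```

Rotation is a quaternion [w,x,y,z].

```bash
sed -i "s/^def shot.*/from scipy.spatial.transform import Rotation as Ro\ndef shot(n):\n    p=imaging.read_camera(n);p['Rm']=Ro.from_quat(p['rotation'],scalar_first=True).as_matrix();return p/; s/np.array(p\['rotation'\],float)/p['Rm']/; s/np.array(p\['rotation'\])/p['Rm']/" h.py
cat > fit.py <<'E'
from h import *
from scipy.optimize import least_squares
P={n:shot(n) for n in("scene","top")};s,t=P['scene'],P['top']
R=lambda a:np.array([[np.cos(a),-np.sin(a)],[np.sin(a),np.cos(a)]])
obs=[('scene',(247.2,255.6),'g',150),('top',(301.4,105.6),'g',150),('scene',(100.2,299.4),'m',150),('top',(409.8,121.7),'m',150),
('scene',(248.7,290.8),'g',None),('top',(297,124.1),'g',None),('scene',(123.8,330.9),'m',None),('top',(390.7,138.5),'m',None)]
def f(v):
    r=[]
    for n,uv,k,z in obs:
        xy=R(v[2])@[0,150 if k=='g' else v[3]]+v[:2]
        w=1 if z else .3
        r+=list(w*(proj(P[n],[*xy,z or v[4]])-uv))
    return np.array(r)
q=least_squares(f,[600,-100,0,-80,12],loss='soft_l1');v=q.x
print('rail',v.round(3));print(f(v).reshape(-1,2).round(1).tolist())
print('green',(R(v[2])@[0,150]+v[:2]).round(1),'mark',(R(v[2])@[0,v[3]]+v[:2]).round(1))
for n,uv in(('scene',(100.2,299.4)),('top',(409.8,121.7)),('scene',(247.2,255.6)),('top',(301.4,105.6))):print(onz(P[n],uv,150).round(1))
print('parkbar');
for n,a,b in(('top',(167.3,199.8),(266.5,190.1)),('scene',(317.6,145.7),(242.7,181.9))):
    A,B=onz(P[n],a,120),onz(P[n],b,120);print(A.round(),B.round(),-np.arctan2((A-B)[0],(A-B)[1]))
print('tab',onz(s,(301.4,135.7),179).round(1),onz(t,(193,192.5),179).round(1))
E
python3 fit.py
```

```text
rail [ 6.21521e+02 -1.09446e+02 -1.95000e-01 -1.17972e+02  7.77300e+00]
[[0.0, 0.0], [0.0, -0.0], [-0.1, 0.2], [-0.3, 0.3], [-0.1, -0.0], [-0.0, 0.0], [-0.1, 0.1], [-0.0, 0.1]]
green [650.6  37.7] mark [ 598.6 -225.2]
[ 598.2 -225.   150. ]
[ 599.3 -225.9  150. ]
[650.6  37.7 150. ]
[650.6  37.7 150. ]
parkbar
[427. 380. 120.] [444. 131. 120.] 0.06851497469291488
[433. 376. 120.] [449. 139. 120.] 0.06846988142142152
tab [435.  314.7 179. ] [434.8 303.9 179. ]
```

```bash
python3 -m creep '45 -60 0 -0.15; 90 -120 0 -0.3; 135 -180 0 -0.45; 175 -240 0 -0.6; 200 -270 0 -0.7' -1; python3 -m creep '33 -40 0 -0.14; 33 -40 0 -0.28; 33 -40 0 -0.42; 33 -40 0 -0.488; 33 -40 0 -0.488'; python3 -m creep '0 0 0 0; 0 0 0 0; 0 0 0 0'
python3 - <<'E'
from h import *
for n in("scene","top"):
    p=shot(n);cv2.imwrite(f'pics/c_{n}.png',cv2.cvtColor(p['image'],cv2.COLOR_RGB2BGR))
a=cv2.imread('pics/c_scene.png')[90:230,200:350];b=cv2.imread('pics/c_top.png')[150:240,130:290]
cv2.imwrite('pics/c.png',np.hstack([cv2.resize(a,(400,373),interpolation=2),cv2.resize(b,(400,225),interpolation=2) if 0 else cv2.copyMakeBorder(cv2.resize(b,(400,225),interpolation=2),0,148,0,0,0)]))
E
```

```text
time: 1.3
position: [351.3, 415.3, 250.5]
ee_rot: [0.0, 0.489, 0.872, 0.0]
contact_force: [0.9, 1.0, -0.0]
opening: 85.4
grasp_force: 0.0
time: 1.8
position: [383.7, 376.8, 250.4]
ee_rot: [-0.0, 0.684, 0.73, 0.0]
contact_force: [-0.0, -0.7, 0.5]
opening: 85.2
grasp_force: 0.0
time: 2.1
position: [383.5, 377.0, 250.3]
ee_rot: [0.0, 0.682, 0.731, -0.0]
contact_force: [0.4, -0.9, -0.3]
opening: 85.7
grasp_force: 0.0
```

View pics/c.png

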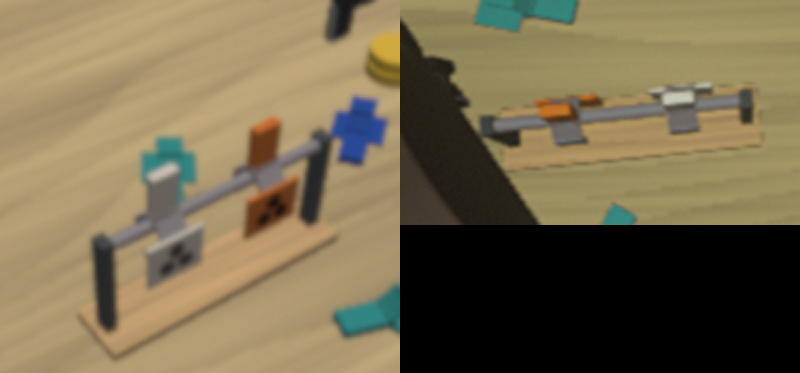

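The tag hangs clear of the fingers, with tab top at scene (299,136) and top (193,192), so its centre is about (435,307). Now I go over it, down, and grip.

```bash
python3 -m creep '25 -35 0 0; 51 -70 0 0; 51 -70 0 0; 51 -70 0 0'; python3 -m creep '0 0 -30 0; 0 0 -60 0; 0 0 -88 0; 0 0 -88 0; 0 0 -88 0'
python3 - <<'E'
from h import *
for n in("scene","top"):
    p=shot(n);cv2.imwrite(f'pics/d_{n}.png',cv2.cvtColor(p['image'],cv2.COLOR_RGB2BGR))
a=cv2.imread('pics/d_scene.png')[90:230,200:350];b=cv2.imread('pics/d_top.png')[150:240,130:290]
cv2.imwrite('pics/d.png',np.hstack([cv2.resize(a,(400,373),interpolation=2),cv2.copyMakeBorder(cv2.resize(b,(400,225),interpolation=2),0,148,0,0,0)]))
E
```

```text
time: 2.6
position: [435.0, 306.2, 250.3]
ee_rot: [-0.0, 0.684, 0.73, -0.0]
contact_force: [-0.7, -0.2, -0.2]
opening: 85.5
grasp_force: 0.0
time: 3.1
position: [434.1, 307.5, 162.6]
ee_rot: [-0.0, 0.683, 0.731, -0.0]
contact_force: [0.0, 1.0, 0.1]
opening: 85.2
grasp_force: 0.0
```

View pics/d.png

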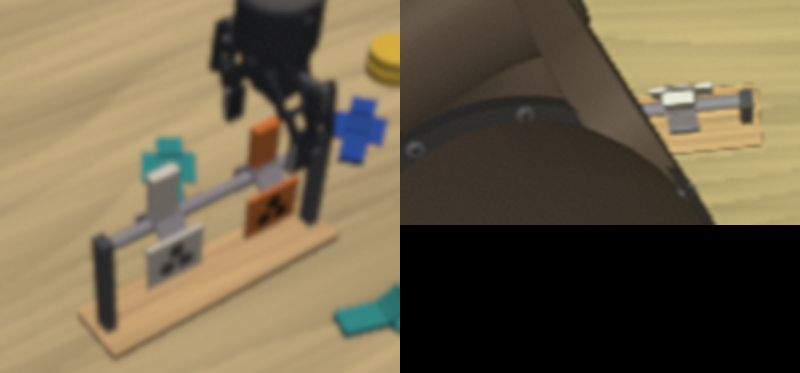

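The open fingers straddle the tab, with tips at (232,110) and (300,165) in the crop and the tab between them. Closing.

```bash
python3 -m creep '0 0 0 0; 0 0 0 0; 0 0 0 0; 0 0 0 0; 0 0 0 0' 1 50; python3 -m creep '0 0 0 0; 0 0 0 0; 0 0 0 0; 0 0 0 0; 0 0 0 0'; python3 -m creep '0 0 5 0; 0 0 10 0; 0 0 20 0; 0 0 30 0; 0 0 30 0'
```

```text
time: 3.7
position: [434.6, 306.9, 162.4]
ee_rot: [-0.0, 0.683, 0.73, 0.0]
contact_force: [-6.1, -0.2, 5.7]
opening: 12.7
grasp_force: 14.7
time: 4.2
position: [434.6, 306.9, 162.4]
ee_rot: [-0.0, 0.683, 0.73, -0.0]
contact_force: [-1.7, -1.3, 5.8]
opening: 11.4
grasp_force: 50.9
time: 4.7
position: [435.4, 307.4, 194.1]
ee_rot: [0.0, 0.683, 0.73, 0.001]
contact_force: [-0.2, 0.4, -0.7]
opening: 11.7
grasp_force: 49.9
```

```bash
python3 -m creep '0 0 40 0; 0 0 80 0; 0 0 110 0; 0 0 110 0; 0 0 110 0'; python3 -m creep '30 -38 0 -0.05; 60 -76 0 -0.1; 90 -112 0 -0.15; 118 -148 0 -0.2; 118 -148 0 -0.2'; python3 -m creep '30 -38 0 -0.03; 60 -76 0 -0.06; 90 -112 0 -0.06; 97 -121 0 -0.06; 97 -121 0 -0.06'; python3 -m creep '0 0 0 0; 0 0 0 0; 0 0 0 0'
python3 - <<'E'
from h import *
for n in("scene","top"):
    p=shot(n);cv2.imwrite(f'pics/e_{n}.png',cv2.cvtColor(p['image'],cv2.COLOR_RGB2BGR))
    print(n,[b for b in blobs(p,(5,170,100),(14,255,255))])
    for d in nets.boxes_of("amber_tag",p)[:4]:print(round(d['score'],2),[round(v) for v in d['position']])
a=cv2.imread('pics/e_scene.png')[130:330,180:380]
cv2.imwrite('pics/e.png',cv2.resize(a,(600,600),interpolation=2))
E
```

```text
time: 5.2
position: [434.6, 307.0, 302.6]
ee_rot: [0.0, 0.683, 0.73, 0.001]
contact_force: [-0.4, 0.3, -1.9]
opening: 11.7
grasp_force: 50.0
time: 5.7
position: [554.8, 154.7, 300.3]
ee_rot: [0.0, 0.754, 0.656, -0.001]
contact_force: [0.4, 1.0, -1.9]
opening: 11.8
grasp_force: 50.1
time: 6.2
position: [649.7, 36.5, 300.2]
ee_rot: [-0.001, 0.773, 0.635, -0.001]
contact_force: [0.4, 0.0, -1.6]
opening: 11.5
grasp_force: 50.0
time: 6.5
position: [648.9, 39.1, 302.3]
ee_rot: [-0.0, 0.772, 0.636, -0.0]
contact_force: [0.1, 0.2, -1.8]
opening: 11.4
grasp_force: 50.0
scene [(array([373.5,  11.6]), [367, 11, 14, 2, 14]), (array([40.7, 14.9]), [33, 12, 17, 5, 20]), (array([485.3,  64.7]), [475, 62, 20, 5, 27]), (array([239. , 196.8]), [238, 195, 3, 5, 9]), (array([251.2, 236.9]), [235, 226, 34, 26, 322]), (array([ 66. , 241.4]), [58, 237, 19, 7, 27]), (array([253.2, 245.2]), [252, 244, 4, 3, 8])]
0.95 [591, 378, 31]
0.74 [672, 37, 247]
0.67 [349, 520, 31]
0.5 [300, 318, 7]
top []
0.65 [579, 384, 26]
```

View pics/e.png

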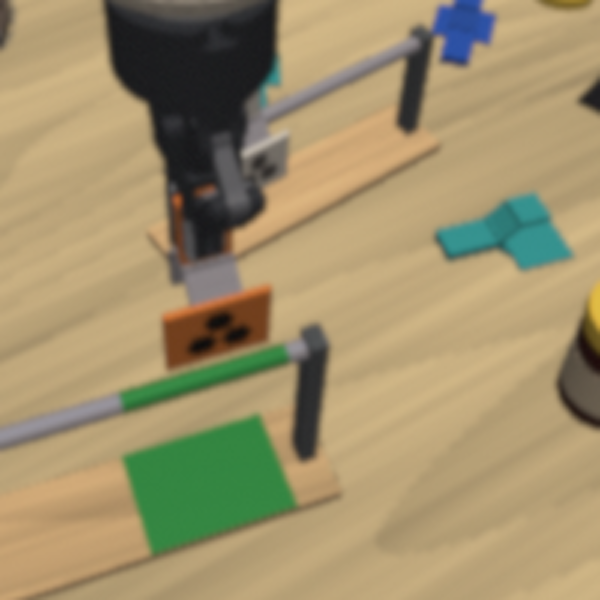

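Run:
```python
from h import *
p=shot('scene');a=-.195;nx=np.array([np.cos(a),np.sin(a),0]);ny=np.array([-np.sin(a),np.cos(a),0])
c=np.array(sense()['position']);print(c)
for off in(20,26):
  for uv in((164,316),(270,288),(272,331),(168,368)):
    e,d=ray(p,(uv[0]/3+180-.3,uv[1]/3+130-.3));X=e+d*((c+off*nx-e)@nx)/(d@nx)
    print(off,'y',((X-c)@ny).round(1),'z',(X[2]-c[2]).round(1))
```

```text
[649.45992844  38.30645011 302.48023065]
20 y -26.7 z -49.1
20 y 34.9 z -51.0
20 y 37.5 z -93.8
20 y -26.7 z -100.4
26 y -28.1 z -40.5
26 y 32.3 z -42.4
26 y 34.9 z -84.4
26 y -28.1 z -90.9
```

The tag hangs square in the jaws, above the green stretch. Its middle is about 4 mm to +y of the TCP. Descending over the bar.

```bash
python3 -m creep '1.5 0 -25 0; 1.5 0 -50 0; 1.5 0 -75 0; 1.5 0 -98 0; 1.5 0 -98 0'; python3 -m creep '0 0 -2 0; 0 0 -4 0; 0 0 -6 0; 0 0 -8 0; 0 0 -8 0';python3 -m creep '0 0 -1 0; 0 0 -2 0; 0 0 -2 0; 0 0 -2 0'
```

```text
time: 7.25
position: [649.3, 38.0, 201.4]
ee_rot: [-0.002, 0.772, 0.636, -0.002]
contact_force: [-0.1, -0.7, -0.9]
opening: 11.4
grasp_force: 49.9
time: 7.75
position: [651.1, 37.9, 196.5]
ee_rot: [0.0, 0.772, 0.636, 0.0]
contact_force: [-0.4, -0.2, -1.2]
opening: 11.5
grasp_force: 49.9
time: 8.15
position: [651.1, 37.9, 194.3]
ee_rot: [-0.0, 0.772, 0.636, -0.0]
contact_force: [0.3, 0.5, -1.2]
opening: 11.5
grasp_force: 49.9
```

```bash
python3 -m creep '0 0 -1 0; 0 0 -1 0; 0 0 -2 0; 0 0 -2 0; 0 0 -2 0';python3 -m creep '0 0 -1 0; 0 0 -1 0; 0 0 -1 0'
python3 - <<'E'
from h import *
p=shot('scene');cv2.imwrite('pics/f0.png',cv2.cvtColor(p['image'],cv2.COLOR_RGB2BGR))
cv2.imwrite('pics/f.png',cv2.resize(cv2.imread('pics/f0.png')[190:320,180:310],(600,600),interpolation=2))
E
```

```text
time: 8.65
position: [651.1, 37.9, 192.4]
ee_rot: [0.0, 0.772, 0.636, 0.0]
contact_force: [-0.9, -0.5, 2.1]
opening: 11.3
grasp_force: 50.5
time: 8.95
position: [651.2, 37.9, 192.3]
ee_rot: [0.0, 0.772, 0.636, 0.0]
contact_force: [-4.6, -0.5, 13.6]
opening: 11.6
grasp_force: 52.3
```

View pics/f.png

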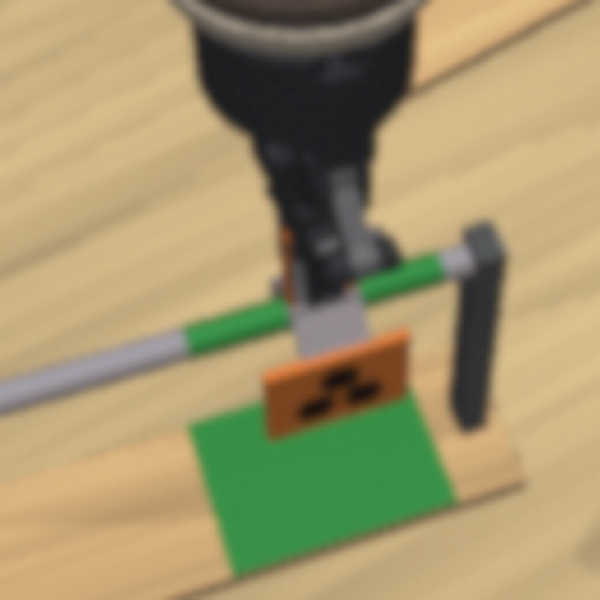

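Contact came exactly at the expected height: the crown is on the bar over the green, panel at (337,385) in the crop. I ease up about 2 mm and slide along the rail.

```bash
python3 -m creep '0 0 2.5 0; -1 -5 2.5 0; -3 -15 2.5 0; -6 -30 2.5 0; -9.5 -48 2.5 0'; python3 -m creep '-3.9 -20 0 0; -7.9 -40 0 0; -11.8 -60 0 0; -15.8 -80 0 0; -19.8 -100 0 0';python3 -m creep '-3.9 -20 0 0; -7.9 -40 0 0; -11.8 -60 0 0; -15.8 -80 0 0; -17.8 -90 0 0';python3 -m creep '-2 -10 0 0; -4 -20 0 0; -5.7 -29 0 0; -5.7 -29 0 0; -5.7 -29 0 0'
python3 - <<'E'
from h import *
p=shot('scene');cv2.imwrite('pics/g0.png',cv2.cvtColor(p['image'],cv2.COLOR_RGB2BGR))
cv2.imwrite('pics/g.png',cv2.resize(cv2.imread('pics/g0.png')[230:370,20:180],(640,560),interpolation=2))
E
```

```text
time: 9.5
position: [641.1, -11.4, 193.6]
ee_rot: [-0.0, 0.772, 0.636, -0.0]
contact_force: [-0.1, -0.3, -1.1]
opening: 11.0
grasp_force: 50.1
time: 10.0
position: [620.9, -112.4, 193.7]
ee_rot: [-0.0, 0.772, 0.635, -0.0]
contact_force: [-0.4, -0.6, -1.1]
opening: 10.7
grasp_force: 50.1
time: 10.5
position: [602.9, -202.8, 193.7]
ee_rot: [0.0, 0.773, 0.635, -0.0]
contact_force: [0.7, -0.0, -1.4]
opening: 11.4
grasp_force: 50.1
time: 11.0
position: [598.3, -228.9, 193.7]
ee_rot: [-0.0, 0.772, 0.636, 0.0]
contact_force: [0.6, 0.6, -1.7]
opening: 11.5
grasp_force: 50.1
```

View pics/g.png

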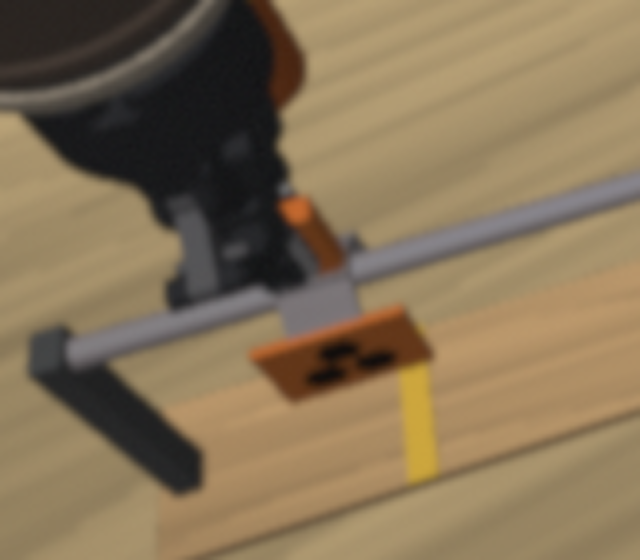

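Run:
```python
from h import *
p=shot('scene');a=-.195;nx=np.array([np.cos(a),np.sin(a),0]);ny=np.array([-np.sin(a),np.cos(a),0])
m=np.array([598.6,-225.2,0])
for off in(18,21,24):
  r=[]
  for uv in((250,353),(403,307),(433,355),(293,403)):
    e,d=ray(p,(uv[0]/4+20-.3,uv[1]/4+230-.3));X=e+d*((m+off*nx-e)@nx)/(d@nx)
    r.append([((X-m)@ny).round(1),X[2].round(1)])
  print(off,r,np.mean(r,0))
```

```text
18 [[np.float64(-33.3), np.float64(139.6)], [np.float64(29.5), np.float64(138.8)], [np.float64(28.9), np.float64(88.3)], [np.float64(-34.0), np.float64(84.9)]] [ -2.225 112.9  ]
21 [[np.float64(-31.5), np.float64(145.0)], [np.float64(30.8), np.float64(144.1)], [np.float64(30.1), np.float64(94.1)], [np.float64(-32.1), np.float64(90.8)]] [ -0.675 118.5  ]
24 [[np.float64(-29.7), np.float64(150.3)], [np.float64(32.0), np.float64(149.4)], [np.float64(31.4), np.float64(99.9)], [np.float64(-30.3), np.float64(96.6)]] [  0.85 124.05]
```

Panel corners put the tag within about 1 mm of the mark. Lowering onto the bar, releasing, and withdrawing straight up.

```bash
python3 -m creep '0 0 -0.7 0; 0 0 -1.3 0; 0 0 -1.3 0'; python3 -m creep '0 0 0 0; 0 0 0 0; 0 0 0 0; 0 0 0 0; 0 0 0 0' -0.2 20;python3 -m creep '0 0 0 0; 0 0 0 0; 0 0 0 0; 0 0 0 0; 0 0 0 0' -1; python3 -m creep '0 0 10 0; 0 0 25 0; 0 0 50 0; 0 0 90 0; 0 0 120 0'; python3 -m creep '-35 30 10 0; -70 60 10 0; -100 90 10 0; -100 130 10 0; -100 160 10 0'; python3 -m creep '0 0 0 0; 0 0 0 0; 0 0 0 0; 0 0 0 0; 0 0 0 0';python3 - <<'E'
from h import *
for n in('scene','top'):
    p=shot(n);cv2.imwrite(f'pics/h_{n}.png',cv2.cvtColor(p['image'],cv2.COLOR_RGB2BGR))
a=cv2.resize(cv2.imread('pics/h_scene.png')[230:370,20:180],(400,350),interpolation=2);b=cv2.resize(cv2.imread('pics/h_top.png')[80:185,350:470],(400,350),interpolation=2)
cv2.imwrite('pics/h.png',np.hstack([a,b]))
E
```

```text
time: 11.4
position: [598.3, -228.8, 192.5]
ee_rot: [-0.0, 0.772, 0.636, 0.0]
contact_force: [-0.2, -0.3, -0.3]
opening: 11.3
grasp_force: 50.3
time: 11.9
position: [598.3, -229.1, 192.5]
ee_rot: [0.0, 0.772, 0.636, 0.0]
contact_force: [-0.0, 1.1, -0.5]
opening: 51.0
grasp_force: 0.0
time: 12.4
position: [598.3, -229.1, 192.5]
ee_rot: [-0.0, 0.772, 0.636, -0.0]
contact_force: [-0.1, 0.3, -0.5]
opening: 85.2
grasp_force: 0.0
time: 12.9
position: [598.6, -229.2, 316.2]
ee_rot: [0.001, 0.772, 0.636, 0.001]
contact_force: [1.3, -0.6, 0.0]
opening: 85.4
grasp_force: 0.0
time: 13.4
position: [497.5, -67.6, 324.4]
ee_rot: [0.001, 0.772, 0.635, 0.001]
contact_force: [1.4, 0.3, -0.3]
opening: 85.6
grasp_force: 0.0
time: 13.9
position: [498.3, -69.8, 322.5]
ee_rot: [0.0, 0.772, 0.635, -0.0]
contact_force: [-0.8, -0.3, 0.4]
opening: 85.2
grasp_force: 0.0
```

View pics/h.png

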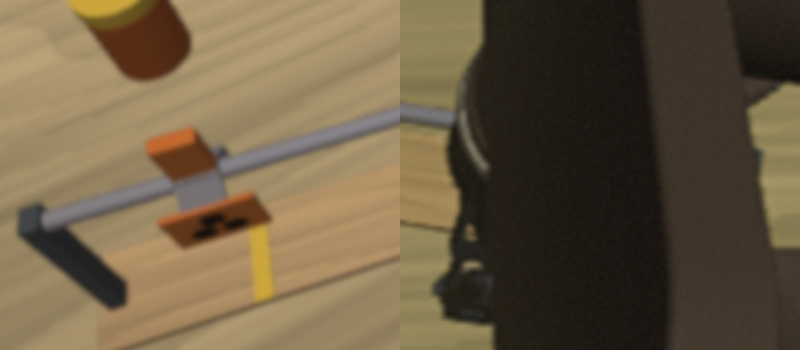

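Released: the tag hangs over the mark, panel at (215,222) in the left crop, and the arm is clear. The panel looks slightly foreshortened, so I let it settle and check for tilt with an overlay of the tag's outline.

```bash
python3 -m creep '-20 60 0 0; -40 120 0 0; -40 160 0 0; -40 160 0 0; -40 160 0 0'; python3 -m creep '0 0 0 0; 0 0 0 0; 0 0 0 0; 0 0 0 0; 0 0 0 0'
python3 - <<'E'
from h import *
P={n:shot(n) for n in('scene','top')};p=P['scene']
a=-.195;nx=np.array([np.cos(a),np.sin(a),0]);ny=np.array([-np.sin(a),np.cos(a),0]);m=np.array([598.6,-225.2,157.])
out=[]
def tile(p,x,y,w,h,k,t):
    im=cv2.resize(cv2.cvtColor(p['image'],cv2.COLOR_RGB2BGR)[y:y+h,x:x+w],None,fx=k,fy=k,interpolation=2)
    if t is not None:
        R=lambda X,Y,Z:m+nx*(X*np.cos(t)+Z*np.sin(t))+ny*Y+np.array([0,0,1])*(Z*np.cos(t)-X*np.sin(t))
        for q in([(22,-32,-15),(22,32,-15),(22,32,-65),(22,-32,-65)],[(6,-15,52),(6,15,52),(-6,15,52),(-6,-15,52)]):
            pts=np.array([(proj(p,R(*c))-[x,y]+.5)*k for c in q]);cv2.polylines(im,[pts.astype(np.int32)],True,(255,0,0),1)
    return im
T=lambda t:tile(p,65,265,75,70,5,t)
r1=np.hstack([T(None),T(0)]);tt=tile(P['top'],370,95,75,40,5,0)
r2=np.hstack([tt,tile(P['top'],370,95,75,40,5,None)])
cv2.imwrite('pics/i.png',np.vstack([r1,r2]))
E
```

```text
time: 14.5
position: [457.9, 92.7, 322.5]
ee_rot: [-0.0, 0.771, 0.637, 0.0]
contact_force: [0.1, 0.5, 0.2]
opening: 85.4
grasp_force: 0.0
time: 15.0
position: [458.4, 90.4, 322.5]
ee_rot: [-0.0, 0.772, 0.635, -0.0]
contact_force: [-0.4, 1.3, 0.1]
opening: 85.6
grasp_force: 0.0
```

View pics/i.png

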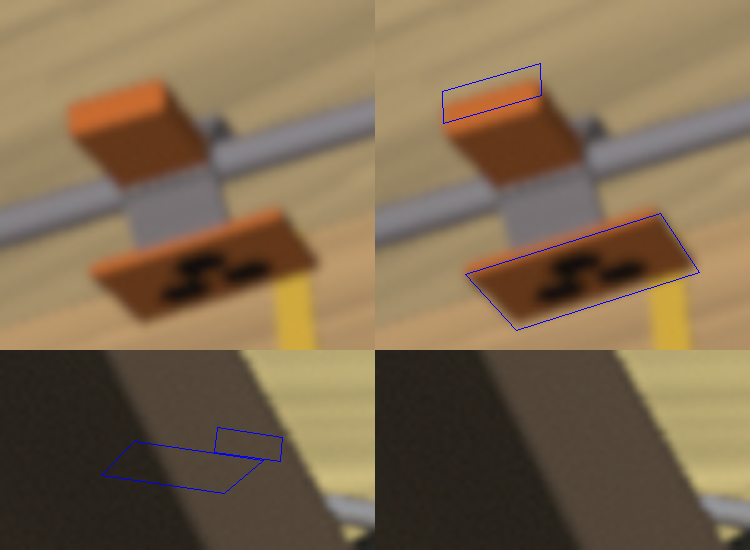

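The picture shows the tag over the mark, but its tab top sits about 2.7 px below the upright outline: it leans slightly. I fit the tilt.

Run:
```python
from h import *
from scipy.optimize import least_squares
p=shot('scene')
a=-.195;nx=np.array([np.cos(a),np.sin(a),0]);ny=np.array([-np.sin(a),np.cos(a),0]);m=np.array([598.6,-225.2,157.])
C=[((22,-32,-65),(147,323)),((22,32,-65),(317,265)),((22,-32,None),(95,277)),((22,32,None),(283,217)),((6,-15,52),(77,136)),((6,15,52),(169,112)),((-6,15,52),(161,80)),((-6,-15,52),(70,108))]
def f(v,full=0):
    t,x,y,zt,th=v;r=[]
    for (X,Y,Z),uv in C:
        if X==22:X=th
        Z=zt if Z is None else Z
        W=m+nx*(X*np.cos(t)+Z*np.sin(t)+x)+ny*(Y+y)+np.array([0,0,1])*(Z*np.cos(t)-X*np.sin(t))
        r+=list(proj(p,W)-(np.array(uv)/5+[65,265]-.4))
    return np.array(r+[(th-22)/2])
q=least_squares(f,[0,0,0,-15,22]);J=np.linalg.inv(q.jac.T@q.jac);print(q.x.round(3),q.cost,(.5*np.sqrt(np.diag(J))).round(3))
h=p['image'][265:335,65:140]
```

```text
[  0.082   1.757   0.291 -14.931  22.058] 4.375887907881852 [0.011 0.649 0.299 1.654 0.94 ]
```

```bash
python3 - <<'E'
from h import *
g=[cv2.cvtColor(shot('scene')['image'],cv2.COLOR_RGB2GRAY)[265:335,65:140].astype(np.float32) for _ in range(8)]
print([np.round(cv2.phaseCorrelate(g[0],x)[0],3).tolist() for x in g[1:]],[float(abs(x[10:50,10:45]-g[0][10:50,10:45]).mean().round(2)) for x in g[1:]])
p=shot('scene');print([ (d['score'],np.round(d['position'])) for d in nets.boxes_of('white_tag',p)[:2]])
E
python3 -m creep '0 0 0 0; 0 0 0 0; 0 0 0 0; 0 0 0 0; 0 0 0 0' >/dev/null
python3 - <<'E'
from h import *
b=cv2.imread('pics/h_scene.png',0)[265:335,65:140].astype(np.float32)
x=cv2.cvtColor(shot('scene')['image'],cv2.COLOR_RGB2GRAY)[265:335,65:140].astype(np.float32)
print(cv2.phaseCorrelate(b,x),abs(x-b).mean(),sense()['time'])
E
```

```text
[[0.527, -0.027], [0.522, -0.056], [0.521, 0.032], [0.513, -0.004], [0.559, 0.036], [0.483, -0.035], [0.446, -0.005]] [0.36000001430511475, 0.3499999940395355, 0.33000001311302185, 0.3400000035762787, 0.3700000047683716, 0.3499999940395355, 0.3499999940395355]
[(0.81, array([461., 193., 118.])), (0.39, array([ 611., -222.,   14.]))]
((0.5167349893391773, -0.02461036178487319), 1.001156704514115) 3.0346668 16.2
```

The tag is still, within about 2 mm of the mark, with a lean of about 0.08 rad (limit 0.18). The white tag has not moved. Handing in.

```bash
python3 -c "
from rig import workorder;print(workorder.close_job())"
```

```text
the job is handed in; nothing more can be done
None
```

I handed the job in at about 16 s: the amber tag went on over the green stretch and was slid along the rail. By my measurements it hangs still within 2 mm of the yellow mark, leaning about 0.08 rad (limit 0.18), and the white tag stayed put; no verdict was returned.

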